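Back the specimen carousel up one station

TASK

The specimen carousel has been advanced one station too far. With a fingertip, lift its ratchet pawl out of the teeth by tipping it over on its pivot until it stays thrown back by itself; then push the wheel gently backward (counter-clockwise seen from above) by one notch, and tip the pawl down again so that its nose drops fully into the next notch. Only touch and push: do not grip or lift anything, do not force the wheel, never turn it forward onto the next notch nor back a second one, and leave the jar, penlight and glass dish where they are.

Things in the scene. Friction and masses are not known exactly. Their poses are not given: they have to be found in the camera images.
- carousel: Fixed base of the specimen carousel, a foot under the wheel with an arm out to the pawl's post. Origin: on the wheel's vertical axis at bench height; z up; the pawl is on its +y side. The post (aluminium, 26 x 14 mm, 72 mm high) stands just outside the wheel's rim at (-50, 124) mm in this frame.
- wheel_top (a point): Point on the wheel's axis, 42 mm above the bench. The aluminium wheel is 220 mm across, its face 30 mm above the bench. On it: eight low round specimen dishes (33 mm wide, tops 40 mm above the bench, part of the wheel); round the rim, 87 to 107 mm from the axis, eight saw teeth, one every 45 degrees, tops 42 mm above the bench; four upright finger pegs.
- wheel (a joint): Turn of the wheel, rad; grows backward (counter-clockwise from above). At 0 a tooth's upright face meets the lowered pawl's nose, which blocks backward turning; forward turns freely. Starts at -0.2 to -0.1; one notch is 0.785. The pawl drops fully into the next notch with the wheel at 0.52 to 0.71; beyond 0.73 it lands on a tooth. Friction 0.09 N m (1.2 N at a peg): it stays where left.
- pawl_pivot (a point): Centre of the pawl's pivot, a level pin along the base's y, at (-50, 97, 62) mm in the base's frame. The pawl is a bell crank of dark steel, 14 mm wide. When down, its bar (8 mm thick) runs 50 mm from the pivot in the base's +x direction, sloping down to the nose, and its tail (7 mm thick) stands straight up from the pivot.
- pawl (a joint): Angle of the pawl, rad: 0 = down, nose at the bottom of a notch; grows as the nose lifts, to a stop at 1.25 (thrown back). Gravity drops it to 0 from below 0.65 and carries it to the stop from above 0.85. Push the upright tail to the base's -x to throw it back: the bar then stands up. Push the bar's nose end to +x, sinking, to return it (straight down may jam). 1 N is enough.
- pawl_tail (a point): Centre of the pawl tail's round tip (16 mm diameter, 14 mm wide), 46 mm from the pivot: straight above it when the pawl is down; when thrown back, 44 mm toward the base's -x of the pivot and 15 mm above it.
- pawl_nose (a point): Upper end of the pawl's nose block (8 x 14 x 16 mm). From the pivot: 46 mm to the base's +x and 14 mm down when the pawl is down; about 28 mm to +x and 39 mm up when it is thrown back.
- peg0 (a point): Centre of the top of an upright steel finger peg on the wheel (10 mm diameter, 42 mm tall, top 72 mm above the bench), 75 mm from the wheel axis. At wheel angle 0 it lies toward the base's +x; it turns with the wheel.
- peg1 (a point): The same for the second peg, toward the base's +y at wheel angle 0 (beside the pawl).
- peg2 (a point): The same for the third peg, toward the base's -x at wheel angle 0.
- peg3 (a point): The same for the fourth peg, toward the base's -y at wheel angle 0.
- jar: Bystander: closed glass jar, 48 mm diameter, 70 mm tall; origin at the centre of its underside. Loose.
- penlight: Bystander: black penlight lying on the bench, 131 mm long, 28 mm thick; origin under its middle, lens toward its +x. Loose.
- dish: Bystander: empty shallow glass dish, 84 mm diameter, 15 mm high; origin at the centre of its underside. Loose.

How it is judged:
On the way, in this order (a step that is already met when the one before it is completed fails the run):
1. the pawl is lifted out of the teeth and thrown back, the wheel still at its old notch (value of joint pawl above 1.05 rad and value of joint wheel below 0.25 rad), for 0.2 s.
2. the wheel is turned back one notch with the pawl still up (value of joint each of pawl, wheel above 0.5 rad), for 0.1 s.
At the end, for the whole second after the job is handed in: The pawl is down (angle under 0.06 rad, nose at the bottom of the notch) and the wheel stands at rest one notch back (wheel angle between 0.42 and 0.86 rad) (value of joint pawl below 0.06 rad and value of joint wheel between 0.42 and 0.86 rad and velocity of joint wheel between -0.05 and 0.05 rad/s); the robot touches nothing.
It fails at once if the wheel is turned back towards a second notch (past 1.25 rad) (value of joint wheel above 1.25 rad).
It fails at once if the wheel is turned forward onto the next notch (past -0.5 rad) (value of joint wheel below -0.5 rad).
It fails at once if the wheel or the pawl is gripped or forced (over 30 N from the fingers) (contact force between the fingers and wheel above 30 N or contact force between the fingers and pawl above 30 N).
It fails at once if the jar, the penlight or the dish is lifted or moved by over 20 mm (distance of any of jar, penlight, dish from where it was at the start of the episode above 0.02 m).
It also fails if it takes over 51 s, if anything falls off the work surface, if the arm or the gripper's body presses on something with over 40 N, if the wrist force passes 120 N, or if a joint passes its speed limit or range.

ROBOT

A 7-joint arm with a two-finger parallel gripper is mounted at the origin on the work surface. World frame = base frame: x ahead of the robot, y to its left, z up, the work surface at z = 0. Lengths are in m, angles in rad, forces in N, time in s.
With the tool pointing down it reaches from about 0.425 to 0.975 m from the base axis. Payload 16.7 kg.
Tool frame: the origin (TCP) lies at the very end of the fingers, on their centre line; the grasp point (between the pads) lies 19 mm behind it; z points along the fingers, y is the direction in which the jaws open and shut (so a half turn about z gives the same grasp; the last joint's range is limited). The gripper opens to 85 mm and grips with 20 to 120 N. Pads are 22 mm wide; open, the fingers measure 114 mm over their backs; the gripper's body (76 mm by 85 mm) begins 54 mm behind the grasp point. The pads swing forward as they close: fully open they stand 13 mm farther back than shut.
Start: joints at [-1.375, 0.426, 0.074, 1.606, -0.034, 1.111, -0.067], TCP at [0.228, 0.635, 0.231] pointing down, gripper open.
Joint ranges: [-2.85, 2.85], [-0.5, 2.14], [-1.23, 1.37], [0.21, 2.46], [-1.02, 4.16], [0.16, 2.05], [-2.73, 2.73]. Speed limits (rad/s): [1.89, 1.89, 2.39, 2.39, 3.01, 3.01, 3.01].

INTERFACE

Orientations are given as a unit quaternion [w, x, y, z].
In Python, from cell import telemetry, optics, order gives the robot as it stands.
- The arm moves only by the shell command python3 -m pendant 'ROWS' [OPENING] [FORCE]. ROWS is JSON, a list of rows, each an object of numbers: "tx", "ty", "tz": the shift along the world's x, y, z in m; "twist": the turn about the world's z in degrees. In form: [{"tx": .., "ty": .., "tz": .., "twist": ..}, ...]. A call has 1 to 12 rows; each row shifts and turns the pose as measured when the row begins; what a row does not reach is not made up. A row lasts 1/10 s, in which the tool goes at most 50 mm and 8.59 degrees, less where a joint would pass 70% of its speed; a pose out of reach is approached as far as the arm can. A call with a gripper value outside its range is refused whole. OPENING is the finger opening in m, from 0 to 0.0854, set as the call begins (- or left out, the last holds). The fingers move at their own pace and stop on an object; FORCE is the grip in N (left out, the last holds). Time passes only in rows, so rows that do not move let the fingers close. It gives the time, the measured TCP pose, the force and the opening at its end, in the units of the state.
- telemetry.get_obs(): the state, without advancing time (a new reading comes with each control period).
- optics.capture(name): name is "scene" or "side" or "wrist"; returns the picture (384x512x3 uint8, red, green, blue); there is no depth.
- optics.camera_info(name): a dict with "fx", "fy", "cx", "cy" (pixels), "rvec" (rotation vector, rad) and "tvec" (3), from world to camera coordinates, as OpenCV has them. Camera axes: x right, y down, z forward; pixel columns grow to the right and rows downward; lengths in m; the calibration is good to about 2 mm. A picture is of the moment at which its call begins: read the wrist's pose just before it. camera_info takes no time and is no camera call; for the wrist camera it gives the pose at the moment of the call.
- order.job_done(): hands the job in, once; it reports no verdict.
The state is a dict: "t": time; "joint_positions": joint angles; "dq": joint speeds; "joint_torque": joint torques, N m; "tool_pos": TCP position; "orientation": TCP orientation; "ft_force": force on the tool from outside, world axes, zero at the start; "moment": the same for the moment, N m; "opening": finger opening in m.
Only numpy, scipy, OpenCV 4.12 (cv2) and the standard library are available. Lean on these libraries where they do the work, as an engineer would, in place of code of your own. Each camera call takes 0.05 s, during which the arm holds its last target.

## Working session

There is one attempt and no reset: what is moved stays moved. The work goes in short steps, Python scripts to look and compute and a shell command to move; the robot and the scene stay as the last step left them, time stands still between calls to the robot, and variables do not carry over. Pictures are saved under pics/ and viewed, and the job is handed in when it is done.

```bash
ls; mkdir -p pics; python3 - <<'E'
from cell import telemetry, optics
import cv2
o=telemetry.get_obs(); print({k:o[k] for k in('t','tool_pos','orientation','opening','ft_force')})
for n in("scene","side"):
    im=optics.capture(n); cv2.imwrite(f'pics/{n}0.png',im[:,:,::-1]); print(optics.camera_info(n))
E
```

```text
pics
{'t': 0.0, 'tool_pos': array([0.22799811, 0.63487235, 0.23059805]), 'orientation': array([-8.48901518e-05,  1.71543832e-01,  9.85176259e-01, -6.67046252e-04]), 'opening': 0.08533711108918125, 'ft_force': array([-0.10187136,  0.51844263, -0.56447758])}
{'fx': 422.6086245471047, 'fy': 422.6086245471047, 'cx': 253.05172751803784, 'cy': 194.97493894799183, 'rvec': array([ 2.06015429,  1.38525332, -0.53163088]), 'tvec': array([-0.18225222, -0.3468501 ,  1.37883584])}
{'fx': 390.87022065651985, 'fy': 390.87022065651985, 'cx': 254.16347556997934, 'cy': 187.64741351355087, 'rvec': array([ 0.34418146, -2.84777584,  1.07783164]), 'tvec': array([0.54332412, 0.19397232, 0.8626594 ])}
```

View pics/scene0.png

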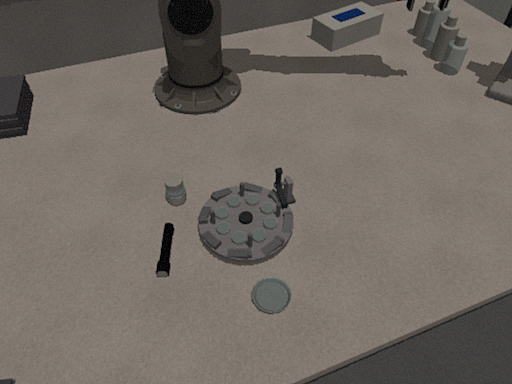

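View pics/side0.png

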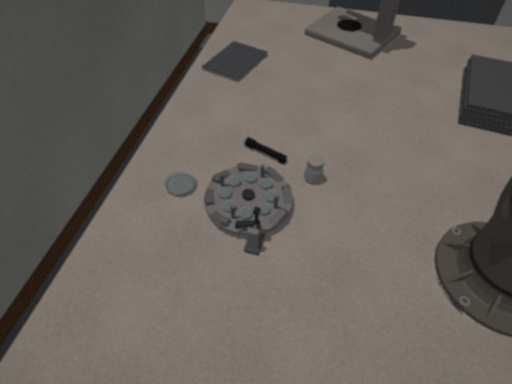

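The scene view shows the wheel centred near (246,218) and the pawl and post near (282,187). The side view shows the wheel near (248,196) and the pawl near (255,220). I'll enlarge both.

```bash
cat > h.py <<'E'
import numpy as np, cv2
from cell import optics, telemetry
def crop(n,out,x0,y0,w,h,s,im=None):
    im=optics.capture(n) if im is None else im
    c=im[y0:y0+h,x0:x0+w,::-1]
    c=(255*(c/255.)**0.6).astype('uint8')
    c=cv2.resize(c,None,fx=s,fy=s,interpolation=cv2.INTER_CUBIC); cv2.imwrite('pics/'+out,c); return im
def cam(n):
    i=optics.camera_info(n); R=cv2.Rodrigues(i['rvec'])[0]; K=np.array([[i['fx'],0,i['cx']],[0,i['fy'],i['cy']],[0,0,1]])
    return K,R,np.array(i['tvec'])
def plane(n,uv,z):
    K,R,t=cam(n); c=-R.T@t; d=R.T@np.linalg.inv(K)@np.array([*uv,1.]); return c+d*(z-c[2])/d[2]
def tri(n1,p1,n2,p2):
    P=[]
    for n in(n1,n2):
        K,R,t=cam(n); P.append(K@np.c_[R,t])
    X=cv2.triangulatePoints(P[0],P[1],np.array(p1,float).reshape(2,1),np.array(p2,float).reshape(2,1))[:,0]; return X[:3]/X[3]
def proj(n,X):
    K,R,t=cam(n); p=K@(R@np.array(X).reshape(-1,3).T+t[:,None]); return (p[:2]/p[2]).T
E
python3 - <<'E'
from h import *
a=cv2.imread('pics/scene0.png')[:,:,::-1]; crop(0,'s1.png',185,155,125,125,6-1,a) if 0 else crop(0,'s1.png',185,155,130,115,5,a)
b=cv2.imread('pics/side0.png')[:,:,::-1]; crop(0,'d1.png',195,155,110,105,5,b)
E
```

```text
(no output)
```

View pics/s1.png

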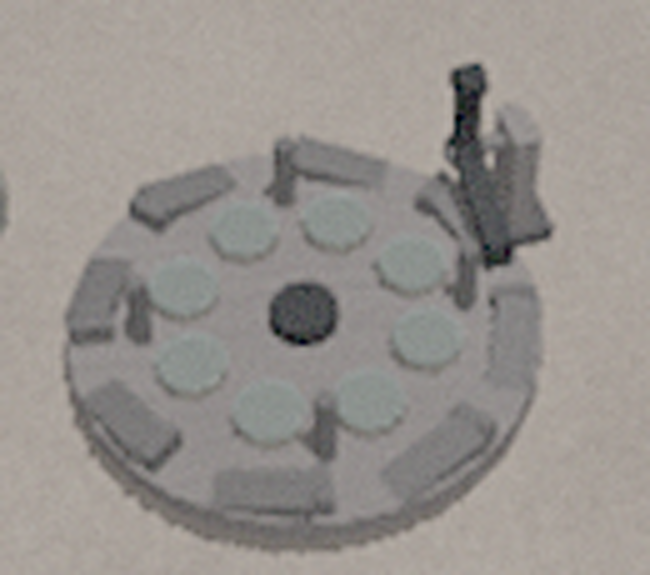

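View pics/d1.png

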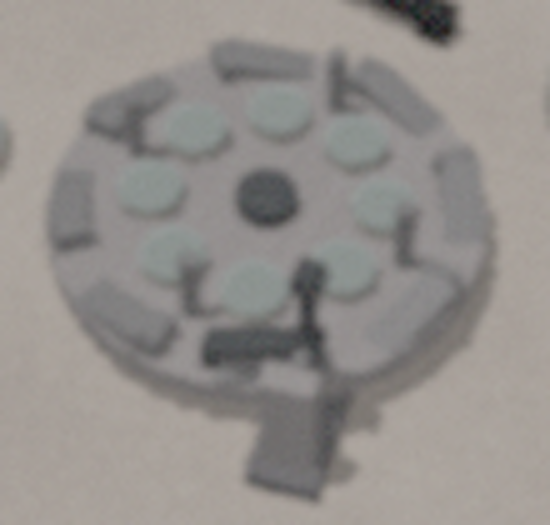

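```bash
python3 - <<'E'
from h import *
np.set_printoptions(precision=4,suppress=True)
S=lambda x,y:((x+.5)/5-.5+185,(y+.5)/5-.5+155)
D=lambda x,y:((x+.5)/5-.5+195,(y+.5)/5-.5+155)
sp=[S(*p) for p in[(287,145),(467,255),(325,400),(137,290)]]
dp=[D(*p) for p in[(337,58),(408,215),(192,268),(135,110)]]
a=np.array([plane('scene',p,.072) for p in sp]);b=np.array([plane('side',p,.072) for p in dp])
print(a,a.mean(0));print(b,b.mean(0))
t,n=tri('scene',S(468,76),'side',D(310,275)),tri('scene',S(495,250),'side',D(212,345))
print('tail',t,'nose',n)
print('hub',plane('scene',S(303,310),.042),plane('side',D(268,198),.042))
E
```

```text
[[ 0.5175 -0.0419  0.072 ]
 [ 0.6115  0.0083  0.072 ]
 [ 0.6623 -0.0807  0.072 ]
 [ 0.5749 -0.1353  0.072 ]] [ 0.5916 -0.0624  0.072 ]
[[ 0.5715 -0.1326  0.072 ]
 [ 0.5165 -0.0405  0.072 ]
 [ 0.6058  0.0142  0.072 ]
 [ 0.6595 -0.0739  0.072 ]] [ 0.5883 -0.0582  0.072 ]
tail [0.5454 0.037  0.1136] nose [0.5917 0.0333 0.043 ]
hub [ 0.5904 -0.063   0.042 ] [ 0.5889 -0.0596  0.042 ]
```

Centre is about (0.590, -0.060), the base yaw about -3° and the pivot about (0.545, 0.038), with the tail above the pivot. Next I'll close the fingers and travel high to the +x side of the tail.

```bash
python3 -m pendant '[{"tx":0.025,"ty":-0.043,"twist":2},{"tx":0.025,"ty":-0.043,"twist":2},{"tx":0.025,"ty":-0.043,"twist":2},{"tx":0.025,"ty":-0.043,"twist":2},{"tx":0.025,"ty":-0.043,"twist":2},{"tx":0.025,"ty":-0.043,"twist":2},{"tx":0.025,"ty":-0.043,"twist":2},{"tx":0.025,"ty":-0.043,"twist":2},{"tx":0.025,"ty":-0.043},{"tx":0.025,"ty":-0.043},{"tx":0.025,"ty":-0.043},{"tx":0.025,"ty":-0.043}]' 0 20
```

```text
schema error: expected keys tx, ty, tz, twist
```

```bash
python3 -m pendant '[{"tx":0.025,"ty":-0.043,"tz":0,"twist":2},{"tx":0.025,"ty":-0.043,"tz":0,"twist":2},{"tx":0.025,"ty":-0.043,"tz":0,"twist":2},{"tx":0.025,"ty":-0.043,"tz":0,"twist":2},{"tx":0.025,"ty":-0.043,"tz":0,"twist":2},{"tx":0.025,"ty":-0.043,"tz":0,"twist":2},{"tx":0.025,"ty":-0.043,"tz":0,"twist":2},{"tx":0.025,"ty":-0.043,"tz":0,"twist":2},{"tx":0.025,"ty":-0.043,"tz":0,"twist":0},{"tx":0.025,"ty":-0.043,"tz":0,"twist":0},{"tx":0.025,"ty":-0.043,"tz":0,"twist":0},{"tx":0.025,"ty":-0.043,"tz":0,"twist":0}]' 0 20
```

```text
t: 1.3
tool_pos: [0.5207, 0.1155, 0.2274]
orientation: [-0.002, 0.021, 1.0, -0.002]
ft_force: [1.6, 0.9, 0.9]
opening: 0.0
```

```bash
python3 -m pendant '[{"tx":0.03,"ty":-0.03,"tz":-0.02,"twist":0},{"tx":0.02,"ty":-0.03,"tz":-0.02,"twist":0},{"tx":0.005,"ty":-0.018,"tz":-0.02,"twist":0},{"tx":0,"ty":0,"tz":-0.01,"twist":0},{"tx":0,"ty":0,"tz":0,"twist":0}]'
python3 - <<'E'
from h import *
o=telemetry.get_obs();print(o['tool_pos'],proj('scene',o['tool_pos']),proj('side',o['tool_pos']))
crop('scene','s2.png',225,105,110,110,5);crop('side','d2.png',195,135,120,110,5);crop('wrist','w2.png',0,0,512,384,1)
E
```

```text
t: 1.8
tool_pos: [0.5794, 0.0264, 0.155]
orientation: [-0.001, 0.025, 1.0, -0.003]
ft_force: [0.0, 0.9, 0.1]
opening: 0.0
[0.57943113 0.02635278 0.15497494] [[281.13303017 167.73692043]] [[242.25628689 190.32306667]]
```

View pics/s2.png

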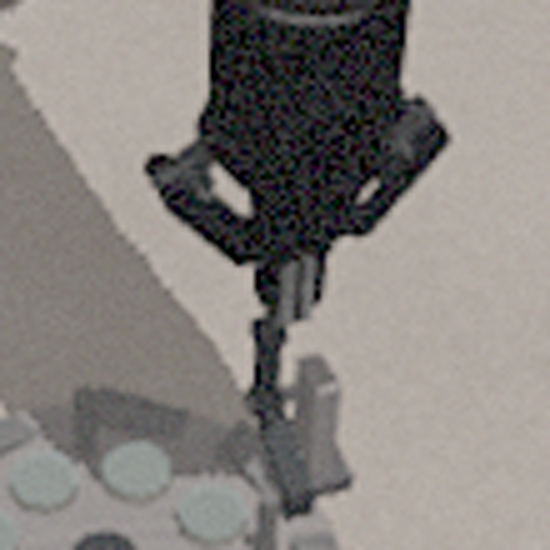

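View pics/d2.png

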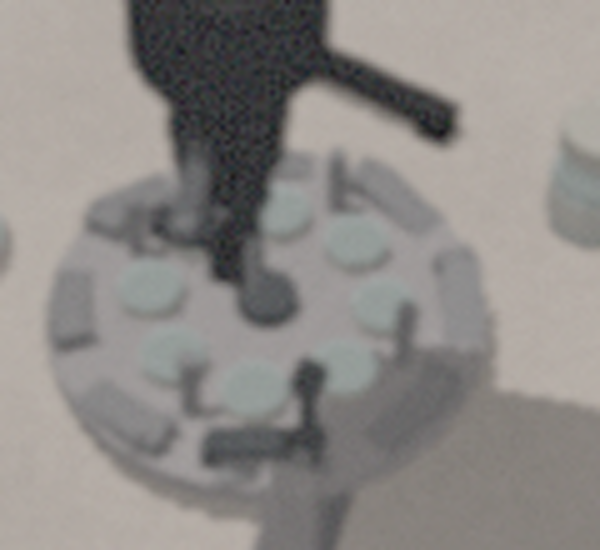

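View pics/w2.png

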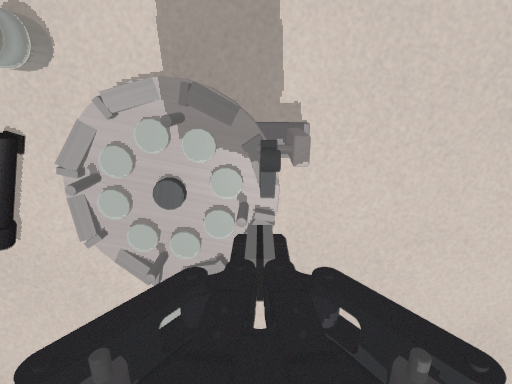

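The wrist view shows the tail tip at (270,158), just robot-side and right of the fingertips at (260,230). I'll shift y +11 mm, descend into the crotch, then push -x.

```bash
python3 -m pendant '[{"tx":0,"ty":0.006,"tz":-0.01,"twist":0},{"tx":0,"ty":0.005,"tz":-0.02,"twist":0},{"tx":0,"ty":0,"tz":-0.02,"twist":0},{"tx":0,"ty":0,"tz":-0.012,"twist":0},{"tx":0,"ty":0,"tz":0,"twist":0}]'
python3 - <<'E'
from h import *
crop('side','d3.png',195,135,120,110,5);crop('wrist','w3.png',180,80,180,180,3)
E
```

```text
t: 2.45
tool_pos: [0.5811, 0.0461, 0.0952]
orientation: [0.004, 0.021, 1.0, 0.0]
ft_force: [0.3, 0.6, -0.2]
opening: -0.0003
```

View pics/d3.png

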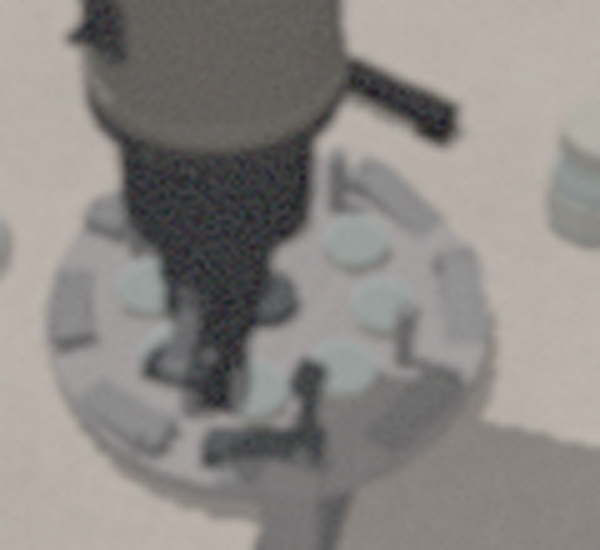

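View pics/w3.png

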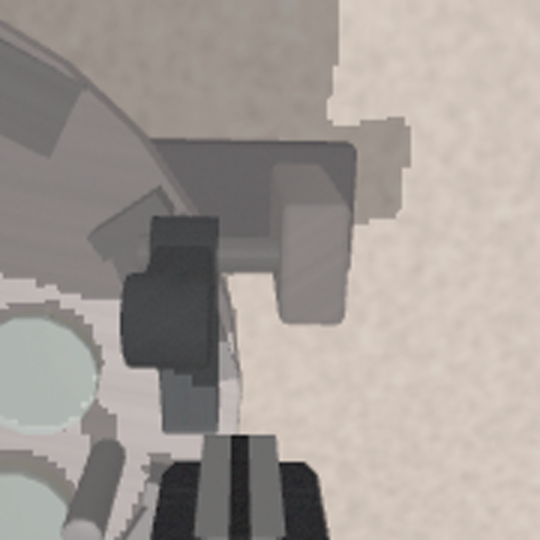

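```bash
python3 - <<'E'
from h import *
o=telemetry.get_obs();print(o['tool_pos'])
f=lambda x,y:(x/3+180,y/3+80)
print('tail top-front edge c',plane('wrist',f(165,360),.108),'bar top near pivot',plane('wrist',f(185,232),.066),'tailtop',plane('wrist',f(168,310),.116))
print('nose end',plane('wrist',f(190,430),.048))
print(np.array(proj('wrist',o['tool_pos'])-[180,80])*3)
E
```

```text
[0.58196472 0.04570231 0.09668716]
tail top-front edge c [0.553788   0.03272131 0.108     ] bar top near pivot [0.54116706 0.03436744 0.066     ] tailtop [0.54247669 0.03462999 0.116     ]
nose end [0.5958321 0.0311713 0.048    ]
[[247.81744103 473.44654943]]
```

Pawl plane is at y≈0.0345 and the tail's front face at x≈0.554. I'll correct y and z first.

```bash
python3 -m pendant '[{"tx":0,"ty":-0.010,"tz":-0.006,"twist":0},{"tx":0,"ty":0,"tz":0,"twist":0},{"tx":0,"ty":0,"tz":0,"twist":0}]'
```

```text
t: 2.85
tool_pos: [0.5831, 0.0347, 0.0922]
orientation: [0.006, 0.021, 1.0, 0.001]
ft_force: [1.7, 1.3, -0.1]
opening: 0.0004
```

```bash
python3 -m pendant '[{"tx":-0.006,"ty":0,"tz":0,"twist":0},{"tx":-0.005,"ty":0,"tz":-0.001,"twist":0},{"tx":-0.004,"ty":0,"tz":-0.001,"twist":0},{"tx":-0.004,"ty":0,"tz":0,"twist":0},{"tx":-0.005,"ty":0,"tz":0,"twist":0},{"tx":-0.005,"ty":0,"tz":0,"twist":0},{"tx":-0.005,"ty":0,"tz":0,"twist":0}]'
python3 - <<'E'
from h import *
crop('side','d4.png',195,135,120,110,5);crop('scene','s4.png',225,105,110,110,5)
E
```

```text
t: 3.55
tool_pos: [0.5467, 0.0347, 0.0909]
orientation: [0.007, 0.021, 1.0, 0.001]
ft_force: [-0.2, -0.1, 0.1]
opening: 0.0
```

View pics/d4.png

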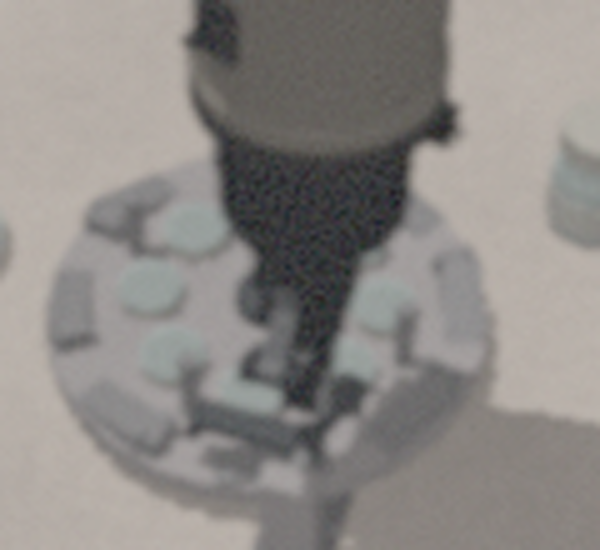

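The side view shows the tail at (350,395) tipping to -x and the nose at (200,415) rising. It works, so I'll continue.

```bash
python3 -m pendant '[{"tx":-0.006,"ty":0,"tz":0,"twist":0},{"tx":-0.006,"ty":0,"tz":0,"twist":0},{"tx":-0.006,"ty":0,"tz":0,"twist":0},{"tx":-0.006,"ty":0,"tz":0,"twist":0},{"tx":-0.003,"ty":0,"tz":0,"twist":0},{"tx":0,"ty":0,"tz":0,"twist":0},{"tx":0,"ty":0,"tz":0,"twist":0},{"tx":0,"ty":0,"tz":0,"twist":0}]'
python3 - <<'E'
from h import *
crop('side','d5.png',195,135,120,110,5);crop('scene','s4.png',225,105,110,110,5)
E
```

```text
t: 4.45
tool_pos: [0.5171, 0.0347, 0.0911]
orientation: [0.007, 0.021, 1.0, 0.001]
ft_force: [0.0, 0.1, 0.1]
opening: 0.0001
```

View pics/d5.png

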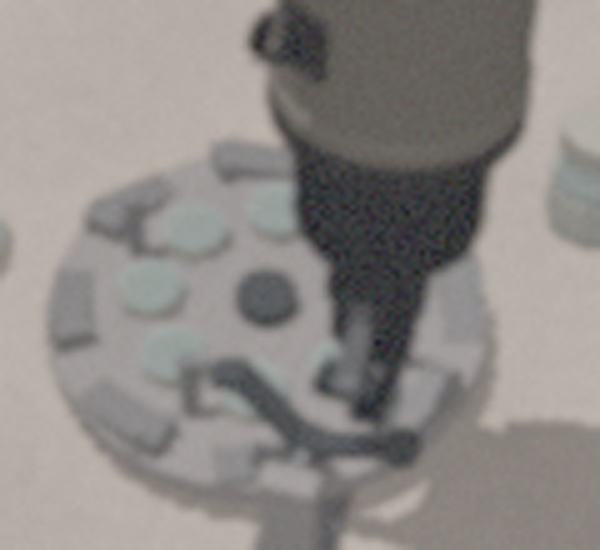

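The pawl is thrown back: tail low at (400,450), bar standing up to (230,370). I'll lift straight up and go above the spot just -x of peg3.

```bash
python3 -m pendant '[{"tx":0,"ty":0,"tz":0.03,"twist":0},{"tx":0,"ty":0,"tz":0.03,"twist":0},{"tx":0.004,"ty":-0.03,"tz":0,"twist":0},{"tx":0.005,"ty":-0.035,"tz":0,"twist":0},{"tx":0.005,"ty":-0.035,"tz":0,"twist":0},{"tx":0.005,"ty":-0.035,"tz":0,"twist":0},{"tx":0.003,"ty":-0.02,"tz":-0.01,"twist":0},{"tx":0,"ty":0,"tz":0,"twist":0},{"tx":0,"ty":0,"tz":0,"twist":0}]'
python3 - <<'E'
from h import *
crop('side','d6.png',195,135,120,110,5);crop('scene','s6.png',185,130,130,115,5);crop('wrist','w6.png',0,0,512,384,1.5)
E
```

```text
t: 5.45
tool_pos: [0.5406, -0.1257, 0.1437]
orientation: [0.007, 0.02, 1.0, 0.0]
ft_force: [-0.7, -0.1, -0.2]
opening: -0.0
```

View pics/d6.png

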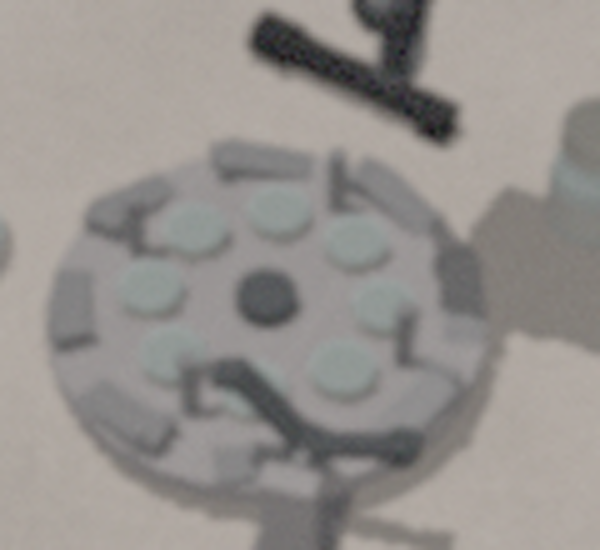

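View pics/s6.png

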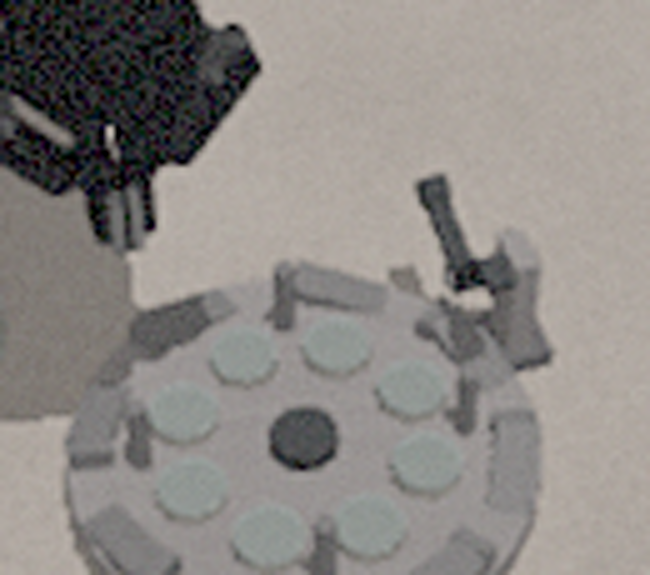

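View pics/w6.png

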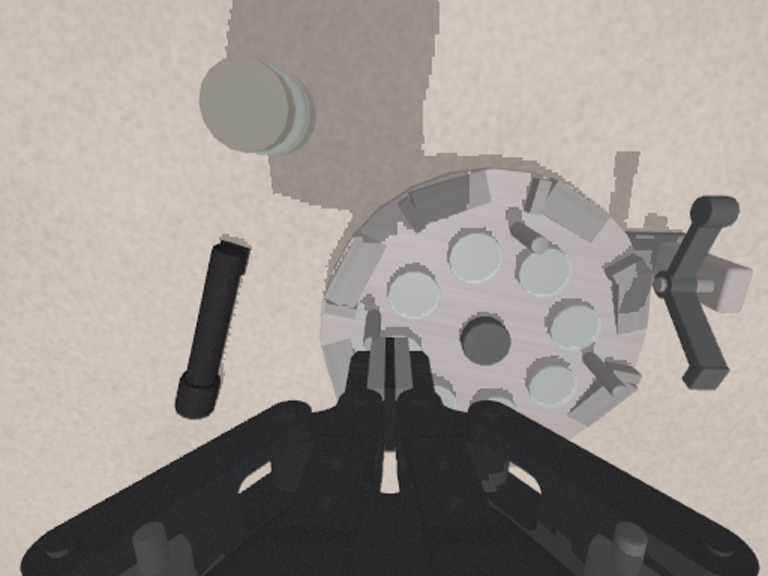

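```bash
python3 - <<'E'
from h import *
o=telemetry.get_obs();print(o['tool_pos'])
for p in [(.573,-.134,.072),(.573,-.134,.03),(.517,-.041,.072),(.590,-.060,.042),(.5406,-.1257,.1437)]: print(p,proj('wrist',p)*1.5)
f=lambda x,y:(x/1.5,y/1.5)
h=plane('wrist',f(485,340),.042);p2=plane('wrist',f(541,245),.072);p1=plane('wrist',f(630,374),.072)
print(h,p2,p1)
E
```

```text
[ 0.54068826 -0.1245053   0.14382613]
(0.573, -0.134, 0.072) [[377.67892278 345.26804164]]
(0.573, -0.134, 0.03) [[379.22477571 315.62015725]]
(0.517, -0.041, 0.072) [[549.68060527 243.43775016]]
(0.59, -0.06, 0.042) [[494.02017982 343.1046911 ]]
(0.5406, -0.1257, 0.1437) [[390.81387633 356.49350552]]
[ 0.58753526 -0.06592504  0.042     ] [ 0.51767093 -0.04549149  0.072     ] [0.5974018  0.01247318 0.072     ]
```

```bash
python3 -m pendant '[{"tx":0,"ty":-0.005,"tz":-0.02,"twist":0},{"tx":0,"ty":-0.002,"tz":-0.02,"twist":0},{"tx":0,"ty":0,"tz":-0.02,"twist":0},{"tx":0,"ty":0,"tz":-0.012,"twist":0},{"tx":0,"ty":0,"tz":-0.003,"twist":0},{"tx":0,"ty":0,"tz":0,"twist":0},{"tx":0,"ty":0,"tz":0,"twist":0}]'
```

```text
t: 6.3
tool_pos: [0.543, -0.1254, 0.069]
orientation: [0.01, 0.015, 1.0, 0.002]
ft_force: [0.3, 0.2, 0.3]
opening: 0.0003
```

```bash
python3 -m pendant '[{"tx":-0.001,"ty":-0.006,"tz":-0.012,"twist":0},{"tx":0,"ty":0,"tz":-0.003,"twist":0},{"tx":0,"ty":0,"tz":0,"twist":0}]'
python3 - <<'E'
from h import *
print(telemetry.get_obs()['tool_pos']);crop('side','d7.png',195,135,120,110,5);crop('wrist','w7.png',150,150,250,200,3)
E
```

```text
t: 6.6
tool_pos: [0.543, -0.1319, 0.0544]
orientation: [0.011, 0.014, 1.0, 0.002]
ft_force: [0.2, 0.4, 0.1]
opening: -0.0002
[ 0.54299552 -0.13189762  0.05436763]
```

View pics/w7.png

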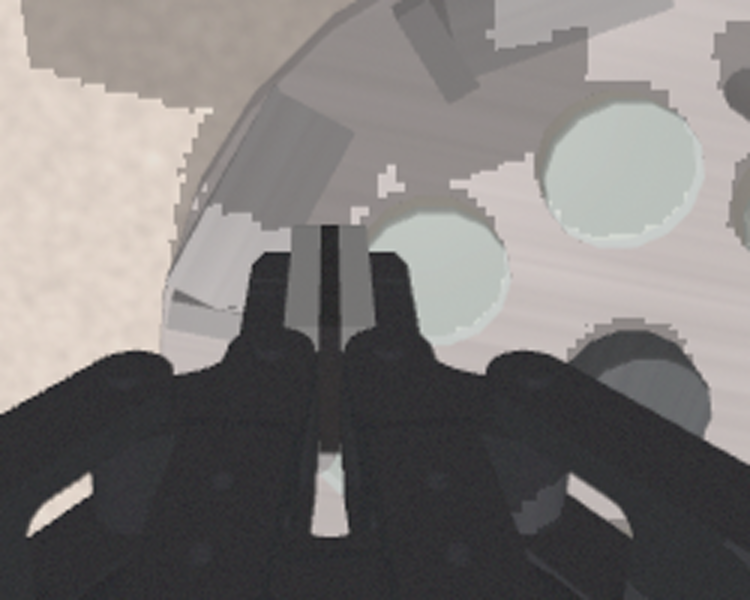

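View pics/d7.png

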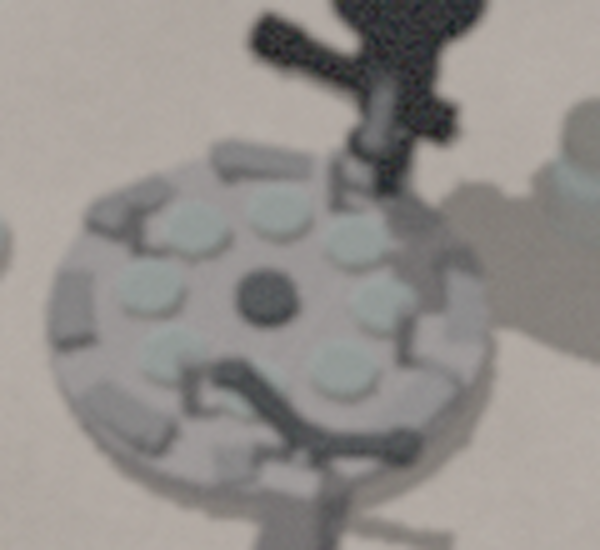

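```bash
python3 -m pendant '[{"tx":0.004,"ty":0,"tz":0,"twist":0},{"tx":0.003,"ty":0,"tz":0,"twist":0},{"tx":0.003,"ty":0,"tz":0,"twist":0},{"tx":0.003,"ty":0,"tz":0,"twist":0},{"tx":0.003,"ty":0,"tz":0,"twist":0},{"tx":0.003,"ty":0,"tz":0,"twist":0},{"tx":0.003,"ty":0,"tz":0,"twist":0},{"tx":0.003,"ty":0,"tz":0,"twist":0},{"tx":0.003,"ty":0,"tz":0,"twist":0},{"tx":0.003,"ty":0,"tz":0,"twist":0}]'
python3 -m pendant '[{"tx":0.003,"ty":0,"tz":0,"twist":0},{"tx":0.003,"ty":0,"tz":0,"twist":0},{"tx":0.003,"ty":0,"tz":0,"twist":0},{"tx":0.002,"ty":0,"tz":0,"twist":0},{"tx":0,"ty":0,"tz":0,"twist":0}]'
python3 - <<'E'
from h import *
print(telemetry.get_obs()['tool_pos']);crop('side','d8.png',195,135,120,110,5);crop('scene','s8.png',185,155,130,115,5)
E
```

```text
t: 7.7
tool_pos: [0.5762, -0.1322, 0.055]
orientation: [0.011, 0.015, 1.0, 0.001]
ft_force: [-2.2, -1.0, 0.7]
opening: -0.0001
t: 8.2
tool_pos: [0.5888, -0.1317, 0.0549]
orientation: [0.011, 0.014, 1.0, 0.002]
ft_force: [-0.9, -1.5, 0.8]
opening: 0.0001
[ 0.58882443 -0.1316599   0.054949  ]
```

View pics/d8.png

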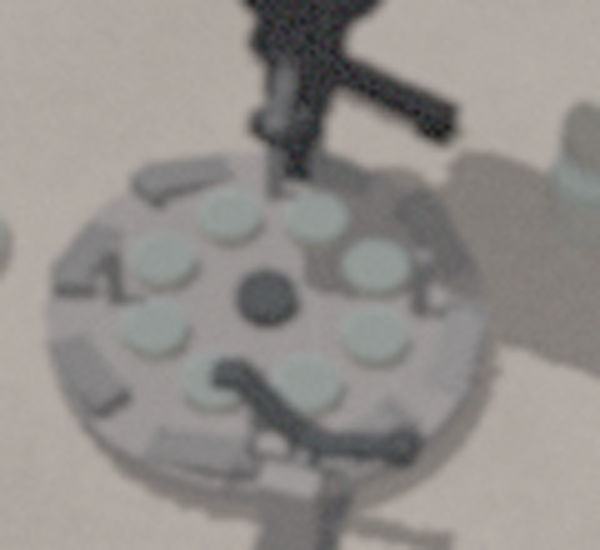

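View pics/s8.png

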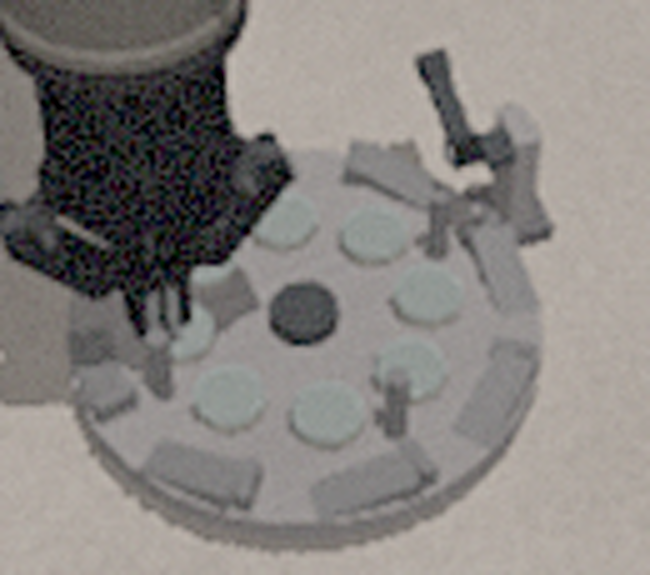

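```bash
cat >> h.py <<'E'
def ang(n,pts):
    S=lambda x,y:((x+.5)/5-.5+185,(y+.5)/5-.5+155)
    D=lambda x,y:((x+.5)/5-.5+195,(y+.5)/5-.5+135)
    r=[]
    C={'scene':np.array([.5916,-.0624]),'side':np.array([.5883,-.0582])}[n]
    for k,x,y in pts:
        v=plane(n,(S if n=='scene' else D)(x,y),.072)[:2]-C
        a=np.degrees(np.arctan2(v[1],v[0]))-90*k; r.append(((a+180)%360-180).round(1)); 
    return r
E
python3 - <<'E'
from h import *
print('init',ang('scene',[(2,287,145),(1,467,255),(0,325,400),(3,137,290)]),ang('side',[(3,337,158),(2,408,315),(1,192,368),(0,135,210)]))
print('now',ang('scene',[(1,438,207),(0,398,378)]),ang('side',[(0,108,264),(2,425,260)]))
E
```

```text
init [np.float64(-15.4), np.float64(-15.7), np.float64(-14.5), np.float64(-12.9)] [np.float64(-12.7), np.float64(-13.8), np.float64(-13.6), np.float64(-12.5)]
now [np.float64(9.3), np.float64(11.7)] [np.float64(16.1), np.float64(13.8)]
```

Wheel has turned about 26° (-14° to about 12.5° in world). The target is about 32°, so roughly 24 mm more finger travel.

```bash
python3 -m pendant '[{"tx":0.003,"ty":0,"tz":0,"twist":0},{"tx":0.003,"ty":0.001,"tz":0,"twist":0},{"tx":0.003,"ty":0.001,"tz":0,"twist":0},{"tx":0.003,"ty":0.001,"tz":0,"twist":0},{"tx":0.003,"ty":0.001,"tz":0,"twist":0},{"tx":0.002,"ty":0,"tz":0,"twist":0},{"tx":0,"ty":0,"tz":0,"twist":0}]'
python3 - <<'E'
from h import *
print(telemetry.get_obs()['tool_pos']);crop('side','d9.png',195,135,120,110,5);crop('scene','s9.png',185,155,130,115,5)
E
```

```text
t: 9.0
tool_pos: [0.6067, -0.1272, 0.0548]
orientation: [0.01, 0.014, 1.0, 0.002]
ft_force: [0.3, 0.2, 0.4]
opening: -0.0
[ 0.60672364 -0.12723055  0.05480195]
```

View pics/d9.png

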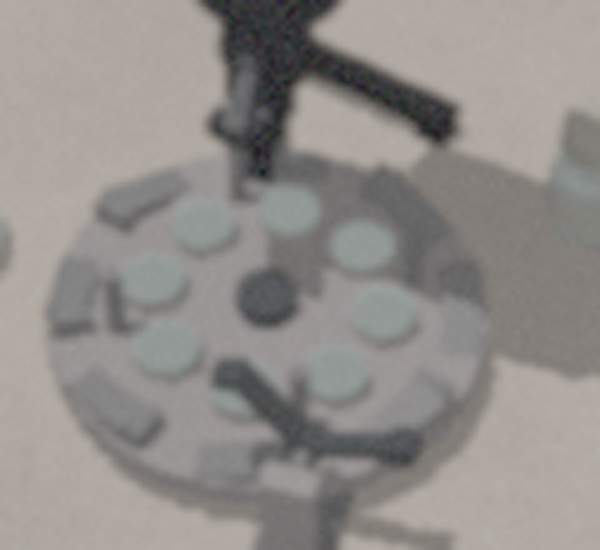

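View pics/s9.png

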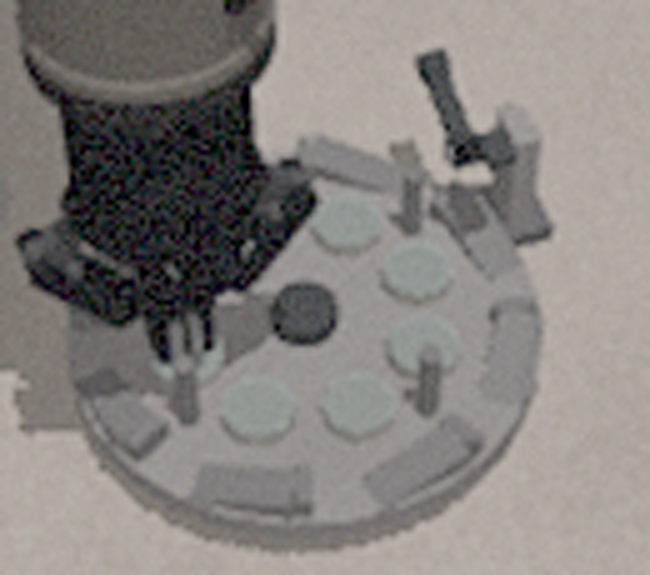

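```bash
python3 - <<'E'
from h import *
print('now',ang('scene',[(1,408,177),(0,430,352)]),ang('side',[(0,113,284),(1,298,378)]))
E
```

```text
now [np.float64(27.5), np.float64(27.4)] [np.float64(25.8), np.float64(24.9)]
```

Wheel has turned about 40.5°, so it's at about 0.52. I need about 5° more, which is 6 mm.

```bash
python3 -m pendant '[{"tx":0.002,"ty":0,"tz":0,"twist":0},{"tx":0.002,"ty":0.001,"tz":0,"twist":0},{"tx":0.002,"ty":0,"tz":0,"twist":0},{"tx":0,"ty":0,"tz":0,"twist":0}]'
python3 -m pendant '[{"tx":-0.006,"ty":0,"tz":0,"twist":0},{"tx":-0.006,"ty":0,"tz":0,"twist":0},{"tx":0,"ty":0,"tz":0.03,"twist":0},{"tx":0,"ty":0,"tz":0.04,"twist":0},{"tx":0,"ty":0,"tz":0.04,"twist":0},{"tx":0,"ty":0,"tz":0.01,"twist":0},{"tx":-0.04,"ty":0,"tz":0,"twist":0},{"tx":-0.03,"ty":0,"tz":0,"twist":0},{"tx":0,"ty":0,"tz":0,"twist":0}]'
python3 - <<'E'
from h import *
print(telemetry.get_obs()['tool_pos']);crop('side','d10.png',195,135,120,110,5);crop('scene','s10.png',185,155,130,115,5);crop('wrist','w10.png',0,0,512,384,1.5)
E
```

```text
t: 9.5
tool_pos: [0.6125, -0.126, 0.0547]
orientation: [0.01, 0.014, 1.0, 0.002]
ft_force: [-0.8, 0.1, 0.7]
opening: -0.0
t: 10.4
tool_pos: [0.5239, -0.1271, 0.1781]
orientation: [0.011, 0.015, 1.0, 0.002]
ft_force: [1.1, -0.6, -0.1]
opening: 0.0003
[ 0.52385151 -0.1270711   0.17807761]
```

View pics/d10.png

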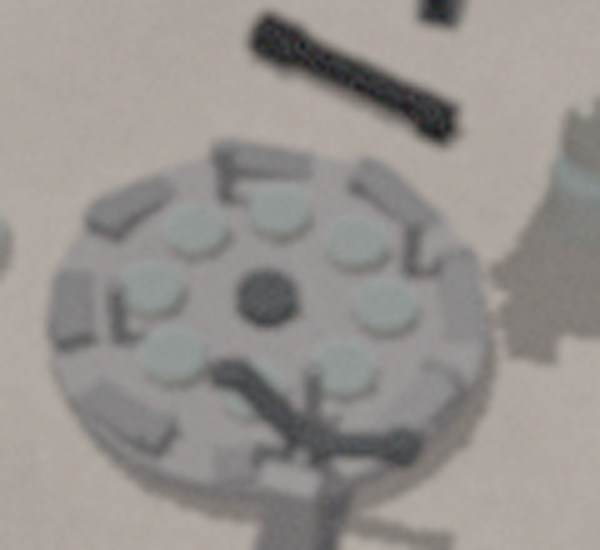

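View pics/s10.png

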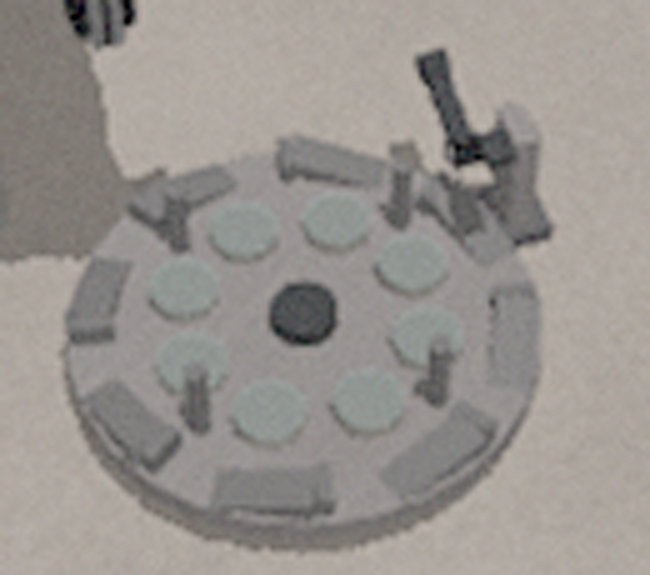

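View pics/w10.png

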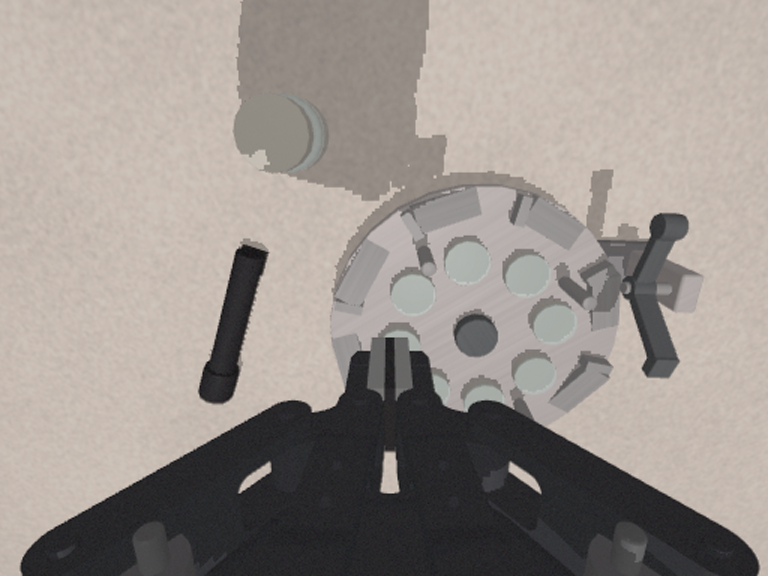

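In the scene picture the tooth pattern matches the first one, so the turn is about 45° and the wheel is at about 0.59–0.68, within range. I'll now move the finger into the crotch on the bar's -x side.

```bash
python3 -m pendant '[{"tx":0.001,"ty":0.04,"tz":-0.005,"twist":0},{"tx":0.001,"ty":0.04,"tz":-0.005,"twist":0},{"tx":0.001,"ty":0.04,"tz":-0.005,"twist":0},{"tx":0,"ty":0.03,"tz":-0.005,"twist":0},{"tx":0,"ty":0.005,"tz":0,"twist":0},{"tx":0,"ty":0,"tz":0,"twist":0},{"tx":0,"ty":0,"tz":0,"twist":0}]'
```

```text
t: 11.25
tool_pos: [0.5344, 0.0333, 0.1559]
orientation: [0.012, 0.015, 1.0, 0.0]
ft_force: [0.0, -1.0, -0.7]
opening: -0.0002
```

```bash
python3 -m pendant '[{"tx":-0.004,"ty":0,"tz":-0.02,"twist":0},{"tx":-0.002,"ty":0,"tz":-0.02,"twist":0},{"tx":0,"ty":0,"tz":-0.015,"twist":0},{"tx":0,"ty":0,"tz":0,"twist":0},{"tx":0,"ty":0,"tz":0,"twist":0}]'
python3 - <<'E'
from h import *
crop('side','d11.png',195,135,120,110,5);crop('wrist','w11.png',130,100,250,200,3)
E
```

```text
t: 11.75
tool_pos: [0.5304, 0.0266, 0.1005]
orientation: [0.013, 0.019, 1.0, -0.001]
ft_force: [0.1, 0.6, -0.9]
opening: 0.0
```

View pics/d11.png

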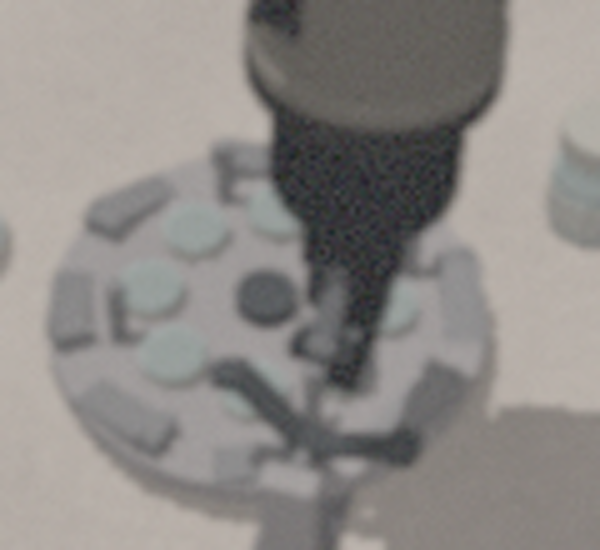

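View pics/w11.png

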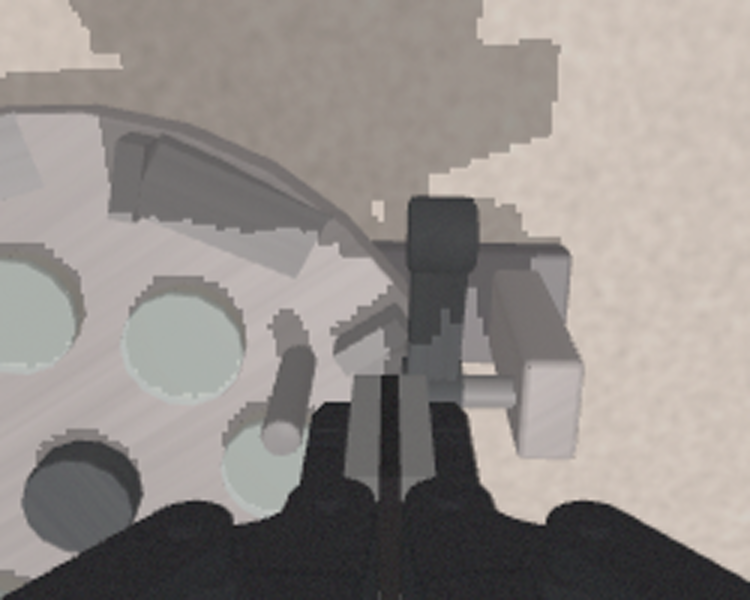

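The fingers are about 6–7 mm to the -y side of the pawl plane. I'll shift y +6 mm, lower to 0.092, then push +x.

```bash
python3 -m pendant '[{"tx":0,"ty":0.006,"tz":-0.007,"twist":0},{"tx":0,"ty":0,"tz":0,"twist":0},{"tx":0,"ty":0,"tz":0,"twist":0}]'
```

```text
t: 12.15
tool_pos: [0.5316, 0.0337, 0.0949]
orientation: [0.015, 0.019, 1.0, -0.0]
ft_force: [0.1, -0.6, -0.8]
opening: -0.0001
```

```bash
python3 -m pendant '[{"tx":0.006,"ty":0,"tz":0,"twist":0},{"tx":0.006,"ty":0,"tz":-0.001,"twist":0},{"tx":0.005,"ty":0,"tz":-0.001,"twist":0},{"tx":0.005,"ty":0,"tz":-0.002,"twist":0},{"tx":0.005,"ty":0,"tz":-0.002,"twist":0},{"tx":0.005,"ty":0,"tz":-0.003,"twist":0},{"tx":0.004,"ty":0,"tz":-0.003,"twist":0},{"tx":0,"ty":0,"tz":0,"twist":0}]'
python3 - <<'E'
from h import *
crop('side','d12.png',195,135,120,110,5);crop('scene','s12.png',215,105,110,110,5)
E
```

```text
t: 12.95
tool_pos: [0.5715, 0.0339, 0.0819]
orientation: [0.015, 0.019, 1.0, -0.0]
ft_force: [-0.1, -0.5, -0.4]
opening: 0.0003
```

View pics/d12.png

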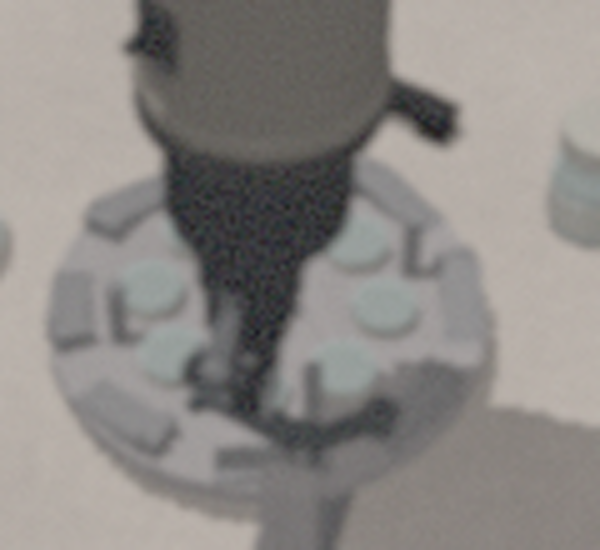

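View pics/s12.png

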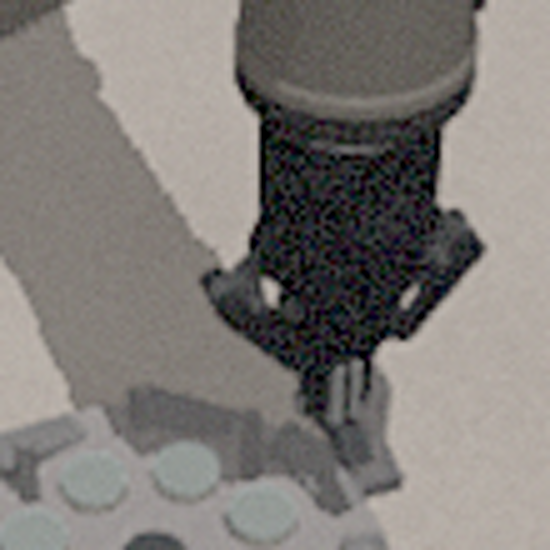

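The bar is sinking: nose at side (205,395), tail rising at (380,410). I'll keep going +x and down.

```bash
python3 -m pendant '[{"tx":0.004,"ty":0,"tz":-0.003,"twist":0},{"tx":0.004,"ty":0,"tz":-0.003,"twist":0},{"tx":0.003,"ty":0,"tz":-0.003,"twist":0},{"tx":0,"ty":0,"tz":0,"twist":0}]'
python3 - <<'E'
from h import *
crop('side','d13.png',195,135,120,110,5)
E
```

```text
t: 13.45
tool_pos: [0.5829, 0.034, 0.0728]
orientation: [0.015, 0.019, 1.0, 0.0]
ft_force: [-0.3, -0.6, 0.8]
opening: -0.0002
```

View pics/d13.png

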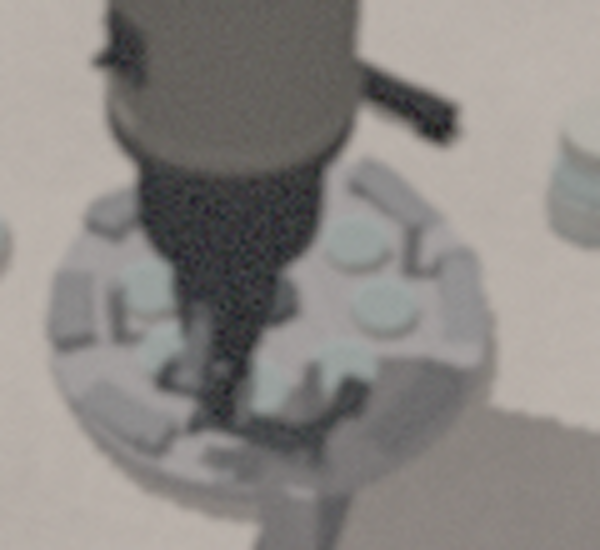

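```bash
python3 -m pendant '[{"tx":0.002,"ty":0,"tz":-0.004,"twist":0},{"tx":0.001,"ty":0,"tz":-0.004,"twist":0},{"tx":0,"ty":0,"tz":0,"twist":0}]'
python3 -m pendant '[{"tx":0,"ty":0,"tz":0.03,"twist":0},{"tx":0,"ty":0,"tz":0.04,"twist":0},{"tx":0.02,"ty":0,"tz":0.04,"twist":0},{"tx":0,"ty":-0.04,"tz":0.03,"twist":0},{"tx":0,"ty":-0.04,"tz":0,"twist":0},{"tx":0,"ty":-0.04,"tz":0,"twist":0},{"tx":0,"ty":0,"tz":0,"twist":0},{"tx":0,"ty":0,"tz":0,"twist":0}]'
python3 - <<'E'
from h import *
crop('side','d14.png',195,135,120,110,5);crop('scene','s14.png',185,155,130,115,5);crop('wrist','w14.png',0,0,512,384,1.5)
E
```

```text
t: 13.8
tool_pos: [0.5859, 0.034, 0.0643]
orientation: [0.015, 0.019, 1.0, 0.0]
ft_force: [1.2, 0.6, 0.8]
opening: 0.0004
t: 14.6
tool_pos: [0.6046, -0.0892, 0.2097]
orientation: [0.015, 0.017, 1.0, -0.001]
ft_force: [0.0, 1.8, -0.5]
opening: 0.0001
```

View pics/d14.png

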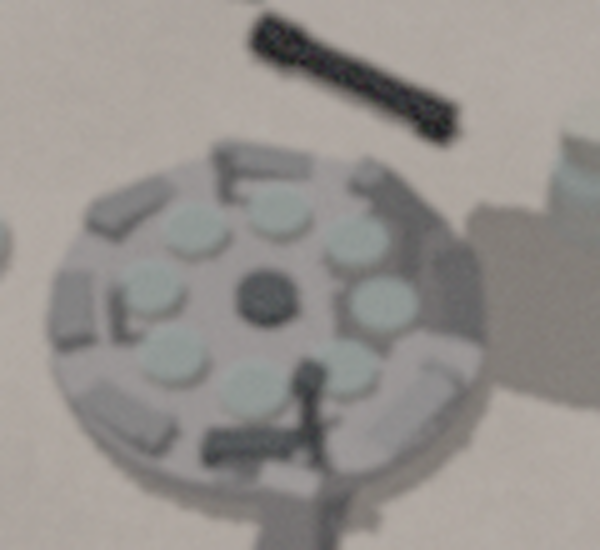

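View pics/s14.png

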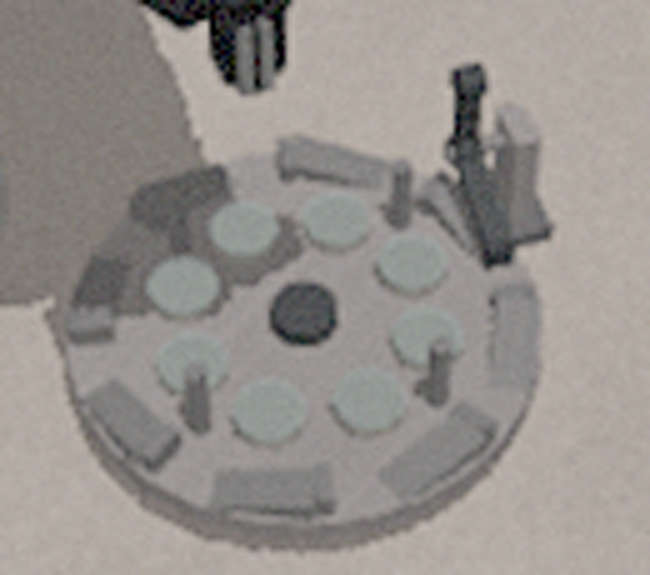

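View pics/w14.png

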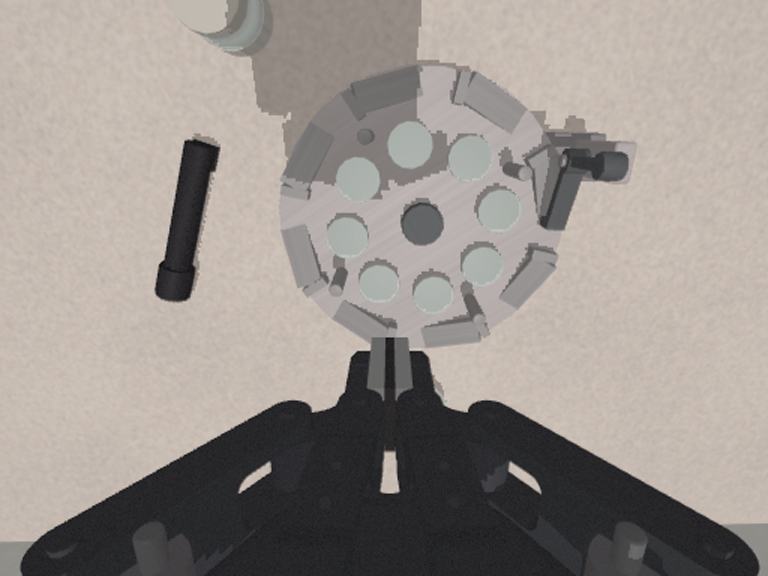

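Pawl pixels look the same as at the start: tail tip at (468,76) and nose at (495,255) in the scene crop. I'll check that numerically, along with the bystanders, before handing in.

```bash
python3 - <<'E'
from h import *
from cell import order
a0=cv2.imread('pics/scene0.png')[:,:,::-1];b0=cv2.imread('pics/side0.png')[:,:,::-1]
a=optics.capture('scene');b=optics.capture('side')
for n,i0,i,(x0,x1,y0,y1) in[('scene',a0,a,(262,300,165,212)),('side',b0,b,(232,270,210,235))]:
    for j in(i0,i):
        m=(j[y0:y1,x0:x1].max(2)<62); ys,xs=np.nonzero(m); print(n,m.sum(),xs.mean()+x0,ys.mean()+y0)
for w,i0,i,(x0,x1,y0,y1) in[('jar',b0,b,(298,330,150,190)),('pen',b0,b,(240,292,132,168)),('dish',b0,b,(160,200,168,200))]:
    print(w,cv2.phaseCorrelate(i0[y0:y1,x0:x1,1].astype('float32'),i[y0:y1,x0:x1,1].astype('float32')))
print('wheel',ang('scene',[(1,400,150),(0,438,343),(3,195,370)]),ang('side',[(0,117,292),(1,313,366),(2,415,232)]))
E
```

```text
scene 407 280.8918918918919 191.42751842751844
scene 390 279.14102564102564 190.7051282051282
side 272 248.68014705882354 221.96323529411765
side 237 250.0590717299578 222.10970464135022
jar ((-0.027719142829273125, -0.0569500692368301), 0.6131848111748696)
pen ((-0.016605593261772356, 0.15538649002334637), 0.8655449527281301)
dish ((0.13250138562079172, 0.15926077637228708), 0.9973410401493311)
wheel [np.float64(36.7), np.float64(32.3), np.float64(28.6)] [np.float64(30.0), np.float64(31.7), np.float64(28.1)]
```

```bash
python3 - <<'E'
from h import *
a0=cv2.imread('pics/scene0.png')[:,:,::-1];b0=cv2.imread('pics/side0.png')[:,:,::-1]
a=np.mean([optics.capture('scene') for _ in range(3)],0);b=np.mean([optics.capture('side') for _ in range(3)],0)
def t(n,i0,i,x0,x1,y0,y1):
    g0=i0[:,:,1].astype('float32');g=i[:,:,1].astype('float32')
    g0,g=[cv2.resize(k,None,fx=5,fy=5,interpolation=cv2.INTER_CUBIC) for k in(g0,g)]
    T=g0[y0*5:y1*5,x0*5:x1*5]; W=g[(y0-4)*5:(y1+4)*5,(x0-4)*5:(x1+4)*5]
    r=cv2.matchTemplate(W,T,cv2.TM_CCOEFF_NORMED);_,s,_,l=cv2.minMaxLoc(r);print(n,'shift px',(np.array(l)-20)/5,s)
t('scene tail',a0,a,273,286,165,180);t('scene bar/nose',a0,a,276,290,190,210)
t('side tail',b0,b,250,264,206,220);t('side nose',b0,b,232,248,217,230)
K,R,tv=cam('side');n=np.array([.592,.033,.045]);print('px per 3mm drop',proj('side',n+[0,0,.003])-proj('side',n),proj('scene',n+[0,0,.003])-proj('scene',n),'tail 3mm',proj('scene',[.542,.035,.108])-proj('scene',[.545,.035,.108]),proj('side',[.542,.035,.108])-proj('side',[.545,.035,.108]))
E
```

```text
scene tail shift px [0. 0.] 0.9976701736450195
scene bar/nose shift px [0. 0.] 0.8444643020629883
side tail shift px [0.2 0. ] 0.9598559737205505
side nose shift px [-0.2  0. ] 0.9348684549331665
px per 3mm drop [[-0.03386939 -0.77836328]] [[ 0.06863258 -0.83950157]] tail 3mm [[-0.53832858 -0.85410439]] [[1.35693697 0.26514134]]
```

Pawl is back within 0.2 px of its starting, fully down position (0.06 rad would show as about 0.8–1.4 px). Handing in.

```bash
python3 -c "
from cell import order,telemetry
print(order.job_done());print(telemetry.get_obs()['t'])"
```

```text
the job is handed in; nothing more can be done
None
the job is handed in; nothing more can be done
```

I threw the pawl back by its tail, turned the wheel back one notch by pushing peg3, then tipped the bar down so its nose dropped into the next notch. The job was handed in about 15 s into the 51 s allowed; no verdict was reported.

**Last checks:**
- **Pawl:** In both views it matched its original lowered position to within about 0.2 px; a 0.06 rad error would show as about 0.8–1.4 px.
- **Wheel:** It turned about 45°, which I estimate puts the wheel joint at 0.59–0.68 rad. Single-peg readings at the end scattered by about ±4°, but the tooth pattern matched the first picture.
- **Bystanders:** The jar, penlight and dish shifted less than 0.2 px in the side view.
- **Forces:** The arm was well clear at hand-in. The wrist force readings I saw during the pushes stayed under about 3 N.
- **Disagreeing check:** A first dark-pixel centroid check on the pawl was off by 1–2 px. I think the peg now beside the pawl and its shadow caused that, and the later template match did not show the shift.

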